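# Refit the sight glass of a tube furnace

### The arm

A 6-joint arm with a two-finger parallel gripper is mounted at the origin on the work surface. World frame = base frame: x ahead of the robot, y to its left, z up, the work surface at z = 0. Lengths are in m, angles in rad, forces in N, time in s.
With the tool pointing down it reaches from about 0.3 to 0.825 m from the base axis. Payload 5.4 kg.
Tool frame: the origin (TCP) lies at the very end of the fingers, on their centre line; the grasp point (between the pads) lies 19 mm behind it; z points along the fingers, x is the direction in which the jaws open and shut, and the axes are right-handed (so a half turn about z gives the same grasp; the last joint's range is limited). The gripper opens to 92 mm and grips with 3 to 60 N. Pads are 20 mm wide; open, the fingers measure 128 mm over their backs; the gripper's body (75 mm by 189 mm) begins 69 mm behind the grasp point.
Start: joints at [-1.498, 0.158, 1.597, -0, 1.386, -0.21], TCP at [0.16, -0.552, 0.215] pointing down, gripper open.
Joint ranges: [-2.91, 2.91], [-0.94, 2.29], [0.18, 2.7], [-1.29, 4.43], [0.17, 2.64], [-3, 3]. Speed limits (rad/s): [2.57, 2.57, 3.14, 3.14, 3.14, 3.14].

### API

Orientations are given as a rotation vector (axis times angle).
In Python, from workcell import bot gives the robot as it stands. Calls block until the motion is done:
- bot.goto(position, orientation): joint-space move of the TCP to a pose.
- bot.line_to(position, rot=None, max_speed=0.15): straight line of the TCP; rot=None keeps the orientation; max_speed is the mean speed in m/s.
- bot.set_joints(angles): joint-space move.
- bot.set_gripper(opening, newtons=None): opening from 0.0 (shut) to 1.0 (fully open); newtons is the grip in N (None keeps the last); returns when the fingers have stopped.
- bot.hold(seconds).
- bot.inverse_kinematics(position, orientation): joint angles nearest the present ones, or None.
- bot.read_camera(name): name is "scene" or "top"; returns a dict with "pixels" (400x640x3 uint8, blue, green, red), "fx", "fy", "cx", "cy" (pixels), "k1" (the pictures are not rectified: a ray, as slopes to the right and down, at radius r is drawn at 1 + k1 r^2 times it, then the intrinsics apply), "R" (3x3) and "t" (3): a world point X has camera coordinates R X + t. Camera axes: x right, y down, z forward; pixel columns grow to the right and rows downward; lengths in m; the calibration is good to about 2 mm. A picture is of the moment at which its call begins. There is no depth.
A pose or a line that the arm cannot do raises bot.MotionError and nothing moves.
- bot.job_done(): hands the job in, once; it reports no verdict.
Readings, each from a call of its own:
- bot.current_clock(): time.
- bot.current_joints(): joint angles.
- bot.current_joint_vel(): joint speeds.
- bot.current_effort(): joint torques, N m.
- bot.current_ee_pos(): TCP position.
- bot.current_tool_rot(): TCP orientation.
- bot.current_contact_force(): force on the tool from outside, world axes, zero at the start.
- bot.current_ft_torque(): the same for the moment, N m.
- bot.current_opening(): opening from 0.0 (shut) to 1.0 (fully open).
Only numpy, scipy, OpenCV 4.12 (cv2) and the standard library are available. Lean on these libraries where they do the work, as an engineer would, in place of code of your own. Each camera call takes 0.05 s, during which the arm holds its last target. There are 200 camera calls.

### The job

Refit the furnace's sight port: gently set the amber sight glass flat into the round steel cell, swing the blue gate fully shut over it, then screw the brass retaining ring down (clockwise) until it is snug on the glass. Do not overtighten or force the glass, it chips; leave the other things on the bench alone and let go of everything at the end.

Things in the scene. Friction and masses are not known exactly. Their poses are not given: they have to be found in the camera images.
- glass: the amber sight glass: a plain disc 44 mm in diameter, 16 mm thick, about 55 g, lying flat on the cork mat (its underside at z = 4 mm at the start). Origin: centre of its underside. Grip it round the edge by its upper 9 mm only: once seated, 10 mm of it stand proud of the cell. Fragile: over 50 N between glass and cell, or ring and glass, chips it
- cell: the sight port: a fixed aluminium plate 12 mm thick with a steel cell (86 mm outer diameter, mouth at z = 40 mm). Origin: on the cell's axis at z = 0. Its +y axis points from the cell to the gate's pivot, 120 mm away; the plate spans x -60 to 60, y -70 to 170 mm. The mouth is a square-edged round recess, 46 mm in diameter and 6 mm deep, centred on the axis
- seat (a point): centre of the recess floor in the cell, at z = 34 mm; where the centre of the glass's underside belongs
- gate (a joint): angle of the blue gate arm about its upright pivot (120 mm from the cell axis), rad: 0 = fully shut at a stop, ring right over the cell; positive (counter-clockwise from above) = open. Starts 1.0 to 1.6, limit 1.9, stays where left (friction about 0.08 N m), no latch. Arm and collar (68 mm diameter round the ring): z = 53 to 62 mm. Turning the ring clockwise tends to keep it shut
- post (a point): the orange upright post on the gate arm for moving it: a round pin of 12 mm diameter, from z = 62 to 96 mm, the point lies on its axis at z = 83 mm; 48 mm from the pivot axis, 72 mm from the ring's axis, on the straight line between them
- ring: the brass retaining ring, 340 g, threaded in the gate's collar, 120 mm from the pivot. Origin: centre of its lower face. Bore 34 mm; lower part 48 mm in diameter; knurled head 55 mm in diameter, 14 to 34 mm above the origin. It sinks 3 mm per radian clockwise from above, running freely at about 0.05 N m. At the start its lower face is at z = 53 to 57 mm; seated glass top: z = 50 mm
- head (a point): point on the ring's axis at mid-height of its knurled head (24 mm above its lower face). It may be gripped with up to 80 N. Once the ring meets the glass it sinks no further; from there each further radian adds about 33 N on the glass and 0.2 to 0.5 N m to the turning moment (it is springy, and stays put when let go). Snug means 8 to 28 N left on the glass, best near 17 N
- mat: the cork mat, 110 x 110 x 4 mm, fixed; origin under its centre
- reagent: bystander: white jar with blue cap, 130 mm tall, 68 mm in diameter; origin under its centre
- solvent: bystander: amber bottle with black cap, 110 mm tall, 52 mm in diameter; origin under its centre
- boat: bystander: white ceramic combustion boat 90 x 30 x 20 mm; origin under its centre
- gasket: bystander: grey rubber gasket ring, 60 mm in diameter, 5 mm thick; origin under its centre
- driver: bystander: screwdriver lying on the bench; origin under its middle
- spanner: bystander: steel wrench lying on the bench; origin under its middle
- thermowell: bystander: steel flanged stub standing on its flange, 44 mm in diameter, 60 mm tall; origin under its centre
Not all that is in view belongs to the job. Of the things that look like the glass, take the one that is farthest from the robot's base at the start.

How it is judged:
On the way, in this order (a step that is already met when the one before it is completed fails the run):
1. the glass sits flat on the floor of the cell with the gate still open (horizontal distance between glass and seat below 0.003 m and z of glass in the frame of seat between -0.003 and 0.0015 m and angle between glass's own z axis and vertical below 0.06 rad and value of joint gate above 0.6 rad), for 0.2 s.
2. the gate is swung shut over the glass (value of joint gate below 0.04 rad), for 0.2 s.
At the end, for the whole second after the job is handed in: The glass lies flat in the recess of the cell (within 3 mm of its centre, 1.5 mm of its floor, 0.06 rad of level), the gate is shut (below 0.04 rad), the ring bears on the glass with 8 to 28 N, and all is released and at rest (horizontal distance between glass and seat below 0.003 m and z of glass in the frame of seat below 0.0015 m and angle between glass's own z axis and vertical below 0.06 rad and value of joint gate below 0.04 rad and contact force between ring and glass between 8 and 28 N and linear speed of glass below 0.01 m/s and angular speed of ring below 0.05 rad/s); the robot touches nothing.
It fails at once if the glass is pressed with more than 50 N into the cell or by the ring (it chips) (contact force between glass and cell above 50 N or contact force between ring and glass above 50 N).
It fails at once if a bystander is moved by more than 25 mm (distance of any of reagent, solvent, boat, gasket, driver, spanner, thermowell from where it was at the start of the episode above 0.025 m).
It also fails if it takes over 72 s, if anything falls off the work surface, if the arm or the gripper's body presses on something with over 40 N, if the wrist force passes 120 N, or if a joint passes its speed limit or range.

## Working session

There is one attempt and no reset: what is moved stays moved. The work goes in short steps, each a Python script; the robot and the scene stay as the last script left them, time stands still between calls to the robot, and variables do not carry over. Pictures are saved under pics/ and viewed, about 8 in all and at most 12, crops included, and the job is handed in when it is done.

```bash
mkdir -p pics && ls && python3 - <<'E'
from workcell import bot
import cv2,numpy as np
for n in("top","scene"):
    c=bot.read_camera(n);cv2.imwrite(f"pics/{n}0.png",c["pixels"])
    print(n,[c[k] for k in("fx","fy","cx","cy","k1")],np.round(c["R"],4).tolist(),np.round(c["t"],4))
print(bot.current_clock(),bot.current_tool_rot())
E
```

```text
pics
top [386.30712971940005, 386.30712971940005, 321.4735882674311, 199.5444862758069, -0.023648962183016042] [[-0.0027, -0.9999, 0.0157], [-0.9943, 0.001, -0.1063], [0.1062, -0.0158, -0.9942]] [-0.0733  0.5585  1.096 ]
scene [396.7172417461534, 396.7172417461534, 323.1512025286309, 189.83395847669706, -0.08723882554711092] [[-0.8444, 0.5358, -0.0037], [0.3622, 0.5658, -0.7407], [-0.3948, -0.6268, -0.6718]] [ 0.5204 -0.1061  1.3888]
0.1 [-2.51136591e+00  1.88546726e+00  1.67487747e-03]
```

View pics/top0.png

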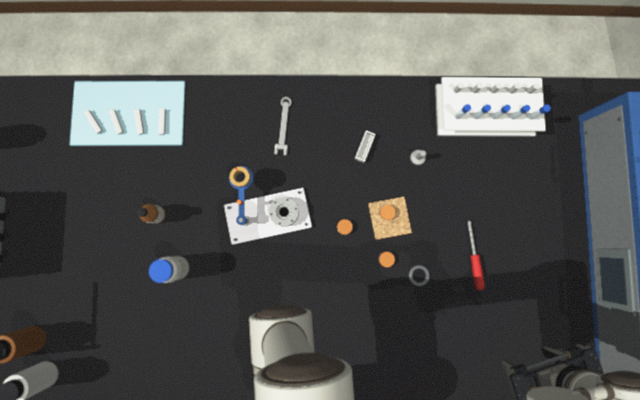

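View pics/scene0.png

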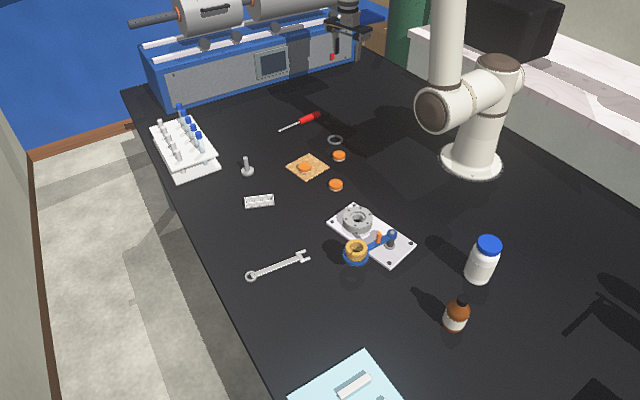

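The top view shows the cell at about (285,211), the gate pivot at (241,220), the ring at (240,177), and amber discs at (388,212) on the mat, (345,227) and (387,259). I'll enlarge the key regions next.

```bash
python3 - <<'E'
import cv2,numpy as np
t=cv2.imread("pics/top0.png");s=cv2.imread("pics/scene0.png")
a=cv2.resize(t[160:250,220:320],None,fx=7,fy=6,interpolation=cv2.INTER_CUBIC)[:, :]
a=cv2.resize(t[160:250,220:320],(600,540),interpolation=cv2.INTER_CUBIC)
cv2.imwrite("pics/top_c.png",a)
b=cv2.resize(s[140:270,285:420],(675,600)if 0 else(540,520),interpolation=cv2.INTER_CUBIC)
cv2.imwrite("pics/scene_c.png",b)
for n,im in(("top",t),("scene",s)):
    h=cv2.cvtColor(im,cv2.COLOR_BGR2HSV)
    for nm,lo,hi in(("orange",(5,170,120),(18,255,255)),("blue",(105,120,60),(125,255,255)),("brass",(15,110,100),(25,255,255))):
        k,l,st,ce=cv2.connectedComponentsWithStats(cv2.inRange(h,lo,hi))
        print(n,nm,[(st[i].tolist(),np.round(ce[i],1).tolist()) for i in range(1,k) if 5<st[i,4]<700 and 130<ce[i,1]<300 and 200<ce[i,0]<450])
E
```

```text
top orange []
top blue [([230, 167, 24, 34, 162], [243.5, 187.5]), ([237, 205, 9, 19, 68], [241.4, 214.4])]
top brass [([230, 167, 20, 19, 207], [239.4, 176.2]), ([380, 204, 16, 17, 193], [387.8, 211.9]), ([338, 221, 9, 12, 43], [342.2, 227.7]), ([347, 224, 4, 6, 11], [348.6, 226.6]), ([381, 253, 12, 14, 104], [386.2, 260.0])]
scene orange [([333, 150, 12, 10, 96], [338.5, 154.6]), ([299, 163, 12, 9, 86], [304.0, 167.0]), ([329, 179, 14, 11, 116], [335.3, 183.7]), ([377, 232, 4, 11, 34], [378.2, 236.7])]
scene blue [([368, 230, 29, 21, 167], [382.3, 240.0]), ([342, 249, 27, 17, 139], [354.7, 260.0])]
scene brass [([286, 153, 43, 29, 262], [306.3, 167.1]), ([299, 161, 13, 9, 65], [305.1, 164.6]), ([345, 239, 22, 23, 363], [355.7, 249.6])]
```

View pics/top_c.png

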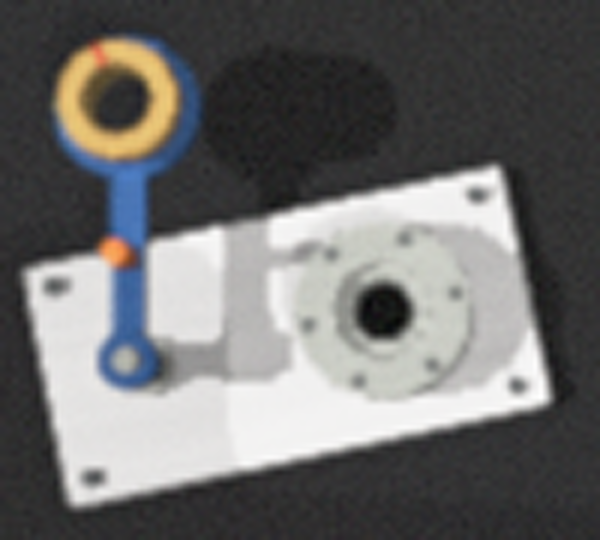

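View pics/scene_c.png

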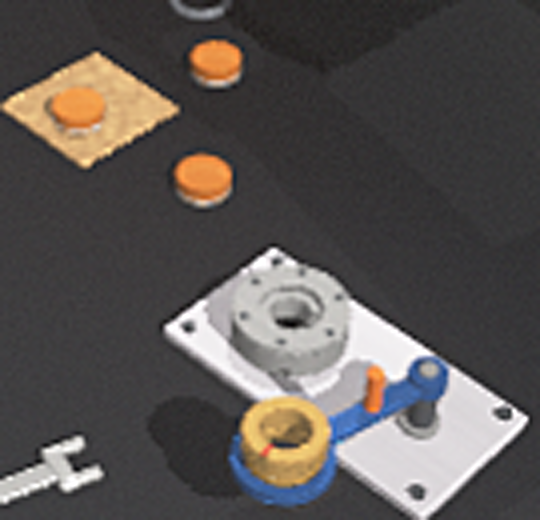

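```bash
cat > h.py <<'E'
from workcell import bot
import cv2,numpy as np
from scipy.optimize import least_squares
from scipy.spatial.transform import Rotation as Ro
def proj(c,X):
    p=np.atleast_2d(X)@np.array(c["R"]).T+np.array(c["t"]); s=p[:,:2]/p[:,2:]
    s=s*(1+c["k1"]*(s**2).sum(1,keepdims=True))
    return s*[c["fx"],c["fy"]]+[c["cx"],c["cy"]]
def xy(c,px,z):
    return least_squares(lambda q:(proj(c,[q[0],q[1],z])[0]-px),[.5,0]).x
def rot(a): # tool down, jaw axis (tool x) at world yaw a
    return (Ro.from_euler('z',a)*Ro.from_euler('x',np.pi)).as_rotvec()
E
python3 - <<'E'
from h import *
T=bot.read_camera("top");S=bot.read_camera("scene")
tc=lambda p:np.array([220,160])+(np.array(p)+.5)/6-.5
sc=lambda p:np.array([285,140])+(np.array(p)+.5)/4-.5
print("cell",xy(T,tc((381.5,309.2)),.04),xy(S,sc((290.2,310)),.04))
ct=np.array([xy(T,tc(p),.012) for p in((25,268),(500,167),(550,402),(72,508))])
cs=np.array([xy(S,sc(p),.012) for p in((425,518),(165,325),(275,248),(527,420))])
for c in(ct,cs):
    d=(c[0]+c[3]-c[1]-c[2])/2; a=np.arctan2(d[1],d[0]); m=c.mean(0)
    print(np.round(c,4).tolist(),"len",np.linalg.norm(d),np.linalg.norm((c[3]+c[2]-c[0]-c[1])/2),"ydir",a,"cell from plate",m-.05*d/np.linalg.norm(d))
for n,z,p,q in(("ring top",.089,(116,98),(285,430)),("post top",.096,(115,250),(376,368)),("pivot",.065,(125,361),(429,370))):
    print(n,xy(T,tc(p),z),xy(S,sc(q),z))
for n,c,r in(("T",T,[(370,195,405,230),(332,215,358,240),(375,248,400,272)]),("S",S,[(290,155,320,180),(322,172,350,196),(325,143,352,164)])):
    h=cv2.cvtColor(c["pixels"],cv2.COLOR_BGR2HSV);
    for k,(x0,y0,x1,y1) in enumerate(r):
        m=np.zeros(h.shape[:2],np.uint8);m[y0:y1,x0:x1]=cv2.inRange(h,(3,185,110),(16,255,255))[y0:y1,x0:x1]
        ys,xs=np.nonzero(m)
        if len(xs)<20: print(n,k,len(xs), h[(y0+y1)//2,(x0+x1)//2]);continue
        ctr=[(xs.min()+xs.max())/2,(ys.min()+ys.max())/2]
        print(n,k,len(xs),ctr,xs.ptp() if hasattr(xs,'ptp') else np.ptp(xs),np.ptp(ys),xy(c,ctr,.02 if k==0 else .016))
    
E
```

```text
cell [0.52399901 0.03613011] [0.52674283 0.04006371]
[[0.5467, 0.2139], [0.5967, -0.0196], [0.4804, -0.0444], [0.4293, 0.1883]] len 0.23852859856094252 0.11949308968481731 ydir 1.7844066930889646 cell from plate [0.523869   0.03570843]
[[0.5461, 0.219], [0.5955, -0.0179], [0.4807, -0.0406], [0.4338, 0.193]] len 0.24010652808959543 0.11612194643689173 ydir 1.772676592091642 cell from plate [0.52401469 0.03939418]
ring top [0.61830617 0.155523  ] [0.62026735 0.15885407]
post top [0.54692297 0.15315532] [0.5449909  0.15341385]
pivot [0.49796168 0.15362296] [0.49674027 0.15367475]
T 0 0 [ 15 155 233]
T 1 0 [ 15 158 225]
T 2 0 [ 15 161 223]
S 0 12 [ 15 176 239]
S 1 10 [ 13 179 234]
S 2 20 [np.float64(338.5), np.float64(155.0)] 11 8 [ 0.39006401 -0.2563273 ]
```

```bash
python3 - <<'E'
from h import *
T=bot.read_camera("top");S=bot.read_camera("scene")
a=[cv2.resize(c["pixels"][y:y+50,x:x+50],(400,400),interpolation=cv2.INTER_CUBIC) for c,x,y in((T,363,187),(S,282,143))]
cv2.imwrite("pics/mat.png",np.hstack(a))
E
```

```text
(no output)
```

View pics/mat.png

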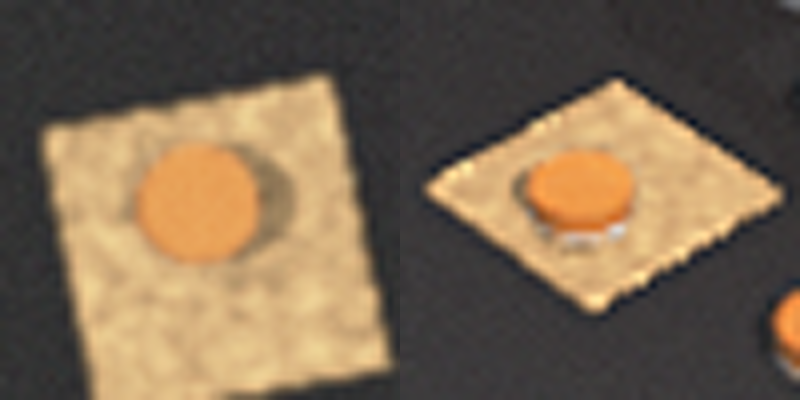

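```bash
python3 - <<'E'
from h import *
T=bot.read_camera("top");S=bot.read_camera("scene")
gt,gs=xy(T,(387.44,212.06),.02),xy(S,(304.06,165.8),.02);print(gt,gs)
# camera offsets: cell top vs scene differ by ~3.5mm in y too
g=(gt+gs)/2
Tr=Ro.from_rotvec(bot.current_tool_rot()).as_matrix();print("yaw0",np.arctan2(Tr[1,0],Tr[0,0]))
for a in np.arange(-3,3.2,.5):
    o=[bot.inverse_kinematics([*p,.1],rot(a)) for p in(g,(.524,.0375))]
    print(round(a,1),[None if q is None else np.round([q[0],q[5]],2) for q in o])
E
```

```text
[ 0.52229157 -0.26853838] [ 0.52421789 -0.26487276]
yaw0 -1.2879856078336016
-3.0 [array([-0.68,  2.32]), array([-0.16,  2.84])]
-2.5 [array([-0.68,  1.82]), array([-0.16,  2.34])]
-2.0 [array([-0.68,  1.32]), array([-0.16,  1.84])]
-1.5 [array([-0.68,  0.82]), array([-0.16,  1.34])]
-1.0 [array([-0.68,  0.32]), array([-0.16,  0.84])]
-0.5 [array([-0.68, -0.18]), array([-0.16,  0.34])]
0.0 [array([-0.68, -0.68]), array([-0.16, -0.16])]
0.5 [array([-0.68, -1.18]), array([-0.16, -0.66])]
1.0 [array([-0.68, -1.68]), array([-0.16, -1.16])]
1.5 [array([-0.68, -2.18]), array([-0.16, -1.66])]
2.0 [array([-0.68, -2.68]), array([-0.16, -2.16])]
2.5 [None, array([-0.16, -2.66])]
3.0 [array([-0.68,  2.61]), None]
```

```bash
python3 - <<'E'
from h import *
g=np.array([.5233,-.2667])
bot.set_gripper(.75,5)
bot.goto([*g,.09],rot(0)); bot.line_to([*g,.0125],max_speed=.1)
bot.set_gripper(0.0,4);print(bot.current_opening(),bot.current_contact_force())
bot.set_gripper(.62)
bot.line_to([*g,.0125],rot(-np.pi/2),max_speed=.1)
bot.set_gripper(0.0,4);print(bot.current_opening(),bot.current_contact_force(), bot.current_ee_pos())
bot.set_gripper(.62)
# photo with disc centred on g (rise clear)
bot.set_gripper(0.0,15);print(bot.current_opening())
bot.line_to([*g,.06]);bot.hold(.3);print(bot.current_opening(),bot.current_contact_force(),bot.current_ee_pos(),bot.current_clock())
c=bot.read_camera("scene");cv2.imwrite("pics/g1.png",cv2.resize(c["pixels"][90:190,230:370],(700,500),interpolation=cv2.INTER_CUBIC))
E
```

```text
0.4723429606112744 [0.21676856 0.4267903  1.01769205]
0.4752039650133416 [ 0.62231786 -0.19334081  0.53972728] [ 0.52330634 -0.26672504  0.01250704]
0.4678058391316108
0.46777728013689307 [ 0.69171528  0.93147186 -0.74611478] [ 0.52270955 -0.26624537  0.05893289] 8.0667
```

View pics/g1.png

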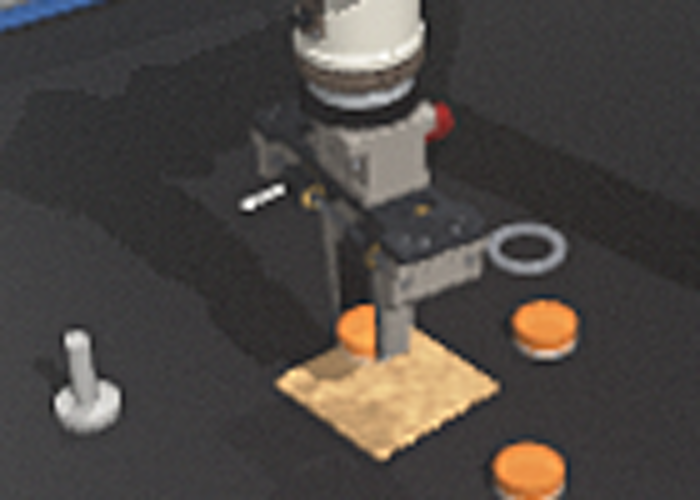

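```bash
python3 - <<'E'
from h import *
c=np.array([.5247,.0378])
bot.line_to([.5233,-.2667,.085],max_speed=.3); bot.line_to([*c,.085],max_speed=.3); bot.line_to([*c,.055],max_speed=.15)
bot.hold(.3)
f=np.array([bot.current_contact_force() for _ in range(3)]);f0=f.mean(0)
print(f.round(2).tolist(),bot.current_ee_pos(),bot.current_clock())
z=.055
while z>.0415:
    z-=.001 if z>.05 else .0004
    bot.line_to([*c,z],max_speed=.02)
    d=bot.current_contact_force()-f0
    if z<.0515: print(round(z,4),d.round(2),np.round(bot.current_ee_pos(),4))
    if d[2]>3: break
print(bot.current_clock())
E
```

```text
[[0.32, 0.38, -0.84], [0.32, 0.38, -0.84], [0.32, 0.38, -0.84]] [0.52534854 0.03761857 0.0558348 ] 10.1833
0.051 [-1.12 -0.71  0.73] [0.5246 0.0378 0.0509]
0.05 [ 0.52 -0.66  0.83] [0.5246 0.0378 0.0499]
0.0496 [ 0.47 -0.82  0.23] [0.5247 0.0378 0.0496]
0.0492 [-0.09  0.23  0.42] [0.5247 0.0378 0.0492]
0.0488 [-1.07 -0.07 -0.13] [0.5247 0.0378 0.0488]
0.0484 [ 0.31 -0.84  0.66] [0.5247 0.0378 0.0484]
0.048 [-0.6  -0.06  0.21] [0.5247 0.0378 0.048 ]
0.0476 [0.31 0.07 0.12] [0.5247 0.0378 0.0476]
0.0472 [-0.77 -1.42 -0.2 ] [0.5247 0.0378 0.0472]
0.0468 [-1.17 -0.19  0.47] [0.5247 0.0378 0.0468]
0.0464 [-0.68  0.31  0.27] [0.5247 0.0378 0.0464]
0.046 [ 0.32 -0.88  1.01] [0.5247 0.0378 0.046 ]
0.0456 [-0.15 -0.15 -0.32] [0.5247 0.0378 0.0456]
0.0452 [ 0.69 -0.44 -0.45] [0.5247 0.0378 0.0452]
0.0448 [-0.25  0.14  0.31] [0.5247 0.0378 0.0448]
0.0444 [-0.34 -0.73 -0.91] [0.5247 0.0378 0.0444]
0.044 [-0.97  0.25  0.62] [0.5247 0.0378 0.044 ]
0.0436 [-0.26 -0.74  0.56] [0.5247 0.0378 0.0436]
0.0432 [-0.29 -0.65 -0.32] [0.5247 0.0378 0.0432]
0.0428 [-0.44  0.22  1.46] [0.5247 0.0378 0.0428]
0.0424 [-0.67 -1.17  0.84] [0.5248 0.0378 0.0425]
0.042 [-2.55  0.54  6.88] [0.5248 0.0378 0.0424]
16.4333
```

```bash
python3 - <<'E'
from h import *
c=np.array([.5247,.0378])
bot.line_to([*c,.0426],max_speed=.03)
bot.set_gripper(.6); bot.line_to([*c,.13],max_speed=.15)
a=1.778;P=c+.12*np.array([np.cos(a),np.sin(a)])
post=lambda t:P+.048*np.array([np.cos(a+np.pi+t),np.sin(a+np.pi+t)])
print(P,post(1.39),post(0))
bot.set_gripper(.4)
bot.goto([*post(1.39),.13],rot(np.pi/2))
for n,r in(("top",(160,250,220,320)),("scene",(140,270,285,420))):
    k=bot.read_camera(n)["pixels"][r[0]:r[1],r[2]:r[3]];cv2.imwrite(f"pics/s_{n}.png",cv2.resize(k,None,fx=4,fy=4,interpolation=cv2.INTER_CUBIC))
A=cv2.imread("pics/s_top.png");B=cv2.imread("pics/s_scene.png")
h=max(A.shape[0],B.shape[0]);A=cv2.copyMakeBorder(A,0,h-A.shape[0],0,0,0)
M=np.hstack([A,B]);cv2.imwrite("pics/seat.png",cv2.resize(M,(800,int(h*800/M.shape[1]))))
print(bot.current_clock(),bot.current_ee_pos())
E
```

```text
[0.5000131 0.1552332] [0.54799636 0.15650061] [0.50988786 0.10825992]
20.825 [0.54802694 0.15642032 0.1300363 ]
```

View pics/seat.png

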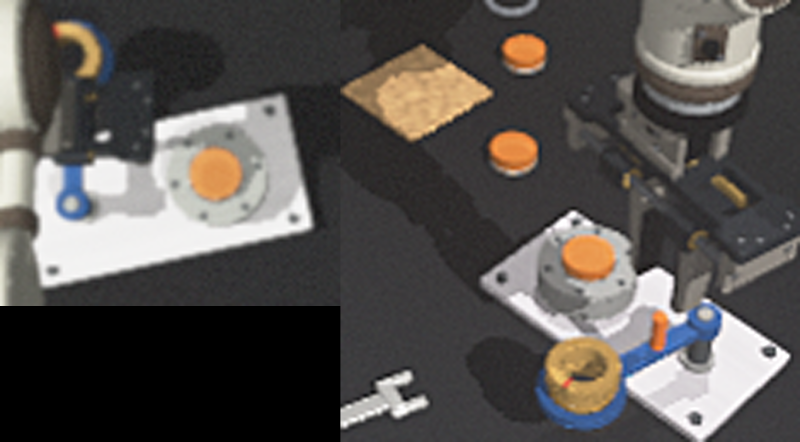

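The glass sits in the cell: it shows at (215,174) in the top crop and (588,257) in the scene crop. The gate is still open. Now I'll swing it shut.

```bash
python3 - <<'E'
from h import *
c=np.array([.5247,.0378]);a=1.778;P=c+.12*np.array([np.cos(a),np.sin(a)])
post=lambda t:P+.048*np.array([np.cos(a+np.pi+t),np.sin(a+np.pi+t)])
f0=bot.current_contact_force()
for z in(.1,.092,.084,.073):
    bot.line_to([*post(1.39),z],max_speed=.1)
    d=bot.current_contact_force()-f0
    if abs(d).max()>6: print("touch",z,d);break
else:
    bot.set_gripper(0,5);print("open mm",bot.current_opening()*92,bot.current_contact_force()-f0)
    for t in list(np.arange(1.25,.1,-.14))+[.06,.03,.015,0,-.015,-.03,-.045]:
        bot.line_to([*post(t),.073],rot(np.pi/2+t-1.39),max_speed=.08 if t>.1 else .02)
        d=bot.current_contact_force()-f0
        u=np.array([-np.sin(a+np.pi+t),np.cos(a+np.pi+t)])
        print(round(t,3),"tang",round(d[:2]@u,2),"all",d.round(1),np.round(bot.current_ee_pos()[:2]-post(t),4))
        if t<.1 and d[:2]@u>7: break
        if abs(d).max()>20: break
print(bot.current_clock())
E
```

```text
open mm 11.993685140309104 [-0.06297594 -1.67739658  0.72799861]
1.25 tang -0.94 all [-0.  -0.9  1.7] [ 0.0001 -0.0001]
1.11 tang -1.94 all [-1.  -1.7  1.2] [ 0.0001 -0.    ]
0.97 tang -1.59 all [-0.3 -1.6  2.3] [0.0001 0.    ]
0.83 tang -2.45 all [-1.9 -1.7  1.9] [0.0001 0.    ]
0.69 tang -1.38 all [-0.2 -1.6  2.8] [ 0.0001 -0.    ]
0.55 tang -1.47 all [ 0.1 -2.2  2.7] [ 0.0001 -0.    ]
0.41 tang -0.46 all [ 0.8 -2.   2.1] [-0.0001  0.    ]
0.27 tang -1.51 all [-1.  -1.4  2.1] [-0.0002  0.    ]
0.13 tang -0.19 all [ 0.3 -1.5  1.5] [-0.0002  0.0001]
0.06 tang 0.06 all [ 0.4 -1.4 -0.2] [0.     0.0001]
0.03 tang 0.98 all [ 1.5 -1.9 -0.4] [0.0001 0.0001]
0.015 tang 1.33 all [ 1.6 -1.2 -1.2] [ 0. -0.]
0 tang 0.84 all [ 1.4 -2.8 -1. ] [-0.0001 -0.0001]
-0.015 tang 0.88 all [ 1.2 -1.3 -2.1] [-0.0002 -0.0001]
-0.03 tang 3.59 all [ 3.9 -1.4 -5.6] [ 0.0002 -0.    ]
-0.045 tang 6.44 all [ 6.6 -0.6 -7.1] [0.0009 0.0002]
26.9667
```

```bash
python3 - <<'E'
from h import *
c=np.array([.5247,.0378])
bot.set_gripper(.4);p=bot.current_ee_pos();bot.line_to([p[0],p[1],.125],max_speed=.2)
bot.set_gripper(.8)
bot.goto([*c,.125],rot(2.5)); 
f0=bot.current_contact_force()
for z in(.1,.09,.08,.073):
    bot.line_to([*c,z],max_speed=.1)
    d=bot.current_contact_force()-f0
    if abs(d).max()>6: print("touch",z,d);raise SystemExit
t0=np.mean([(bot.hold(.03),bot.current_ft_torque())[1] for _ in range(4)],0)
bot.set_gripper(0,6);print(bot.current_opening()*92,(bot.current_contact_force()-f0).round(2),(bot.current_ft_torque()-t0).round(3),bot.current_ee_pos())
bot.set_gripper(0,50);print(bot.current_opening()*92,(bot.current_contact_force()-f0).round(2),(bot.current_ft_torque()-t0).round(3),bot.current_ee_pos())
np.save("ref.npy",[f0,t0])
for k in range(1,9):
    bot.line_to([*c,.073-.0003*k],rot(2.5-.1*k))
    t=np.array([(bot.hold(.02),bot.current_ft_torque())[1] for _ in range(3)])-t0
    print(k,t[:,2].round(3),(bot.current_contact_force()-f0).round(1),bot.current_clock())
T=bot.read_camera("scene")["pixels"][100:270,270:440];cv2.imwrite("pics/ring.png",cv2.resize(T,(510,510),interpolation=cv2.INTER_CUBIC))
E
```

```text
54.01508240117806 [0.98 0.42 0.42] [0.099 0.036 0.033] [0.5247523  0.03789807 0.07310929]
53.266505607859074 [0.37 0.04 2.07] [0.165 0.038 0.042] [0.52471413 0.03787684 0.07306548]
1 [-0.085 -0.054 -0.044] [ 1.2 -0.5  1.8] 32.975
2 [-0.052  0.015 -0.046] [-0.3  0.8  2.7] 33.275
3 [-0.028 -0.012 -0.035] [ 2.3 -0.4  1.3] 33.575
4 [-0.103 -0.05  -0.008] [ 1.4 -0.6  1.7] 33.875
5 [-0.006 -0.048 -0.08 ] [ 1.3 -1.3  1.6] 34.175
6 [-0.029 -0.079 -0.08 ] [ 1.2 -2.8  2.1] 34.475
7 [ 0.014 -0.04  -0.003] [ 2.4 -2.8  1.8] 34.775
8 [-0.014 -0.014  0.03 ] [ 2.8 -4.5  1.8] 35.075
```

View pics/ring.png

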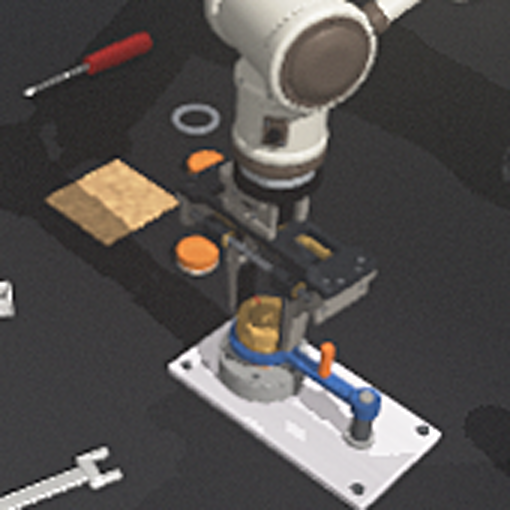

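```bash
python3 - <<'E'
from h import *
c=np.array([.5247,.0378]);f0,t0=np.load("ref.npy")
L=[]
for k in range(9,26):
    bot.line_to([*c,.073-.0003*k],rot(2.5-.1*k))
    m=np.array([(bot.hold(.01),np.r_[bot.current_ft_torque()-t0,bot.current_contact_force()-f0])[1] for _ in range(8)]).mean(0)
    L.append([k/10,*m]);print(k,m[2].round(3),m[3:].round(1))
    if m[5]-np.median([l[6] for l in L[:4]])>5: break
print(bot.current_clock(),bot.current_ee_pos(),bot.current_opening()*92);np.save("L.npy",L)
E
```

```text
9 -0.047 [ 2.7 -5.6  1.5]
10 -0.037 [ 2.7 -5.5  1.4]
11 -0.04 [ 2.7 -5.8  1.3]
12 -0.027 [ 2.7 -6.5  1.2]
13 -0.041 [ 2.3 -6.4  1.5]
14 -0.047 [ 2.5 -6.3  2.2]
15 -0.103 [ 1.9 -6.8  4. ]
16 -0.146 [ 1.  -6.7  5.5]
17 -0.184 [ 0.4 -6.7  7.3]
37.975 [0.52523122 0.03696269 0.06897154] 52.969961433299005
```

```bash
python3 - <<'E'
from h import *
c=np.array([.5247,.0378]);f0,t0=np.load("ref.npy")
def st(l):
    m=np.array([(bot.hold(.01),np.r_[bot.current_ft_torque()-t0,bot.current_contact_force()-f0])[1] for _ in range(10)]).mean(0)
    M=Ro.from_rotvec(bot.current_tool_rot()).as_matrix();y=np.arctan2(M[1,0],M[0,0])
    print(l,m[2].round(3),m[3:].round(1),"turned",round(2.5-y,3),np.round(bot.current_ee_pos(),4))
st("now")
bot.line_to([*c,.0689],rot(.8));st("unload z")
for th in(1.75,1.8,1.85,1.88):
    bot.line_to([*c,.0689],rot(2.5-th));st(th)
print(bot.current_clock(),bot.current_opening()*92)
E
```

```text
now -0.196 [ 0.4 -6.4  7.1] turned 1.696 [0.5252 0.037  0.069 ]
unload z -0.081 [ 3.8 -6.6  0.2] turned 1.695 [0.5252 0.037  0.069 ]
1.75 -0.065 [ 3.2 -6.9  0.9] turned 1.745 [0.525  0.0369 0.069 ]
1.8 -0.034 [ 3.2 -7.2  1.1] turned 1.795 [0.525  0.0369 0.069 ]
1.85 -0.003 [ 2.6 -7.2  1.3] turned 1.845 [0.5249 0.0369 0.069 ]
1.88 0.156 [ 2.8 -7.1  1.1] turned 1.875 [0.5248 0.0369 0.069 ]
39.725 52.8217872188167
```

```bash
cat >> h.py <<'E'
def st(l,n=12):
    f0,t0=np.load("ref.npy")
    s=np.array([(bot.hold(.01),np.r_[bot.current_ft_torque()-t0,bot.current_contact_force()-f0])[1] for _ in range(n)]);m=s.mean(0)
    M=Ro.from_rotvec(bot.current_tool_rot()).as_matrix();y=np.arctan2(M[1,0],M[0,0])
    print(l,m[:3].round(3),"sd",s[:,2].std().round(3),m[3:].round(1),"turned",round(2.5-y,3),np.round(bot.current_ee_pos(),4),"q6eff",round(float(bot.current_effort()[5]),3))
E
python3 - <<'E'
from h import *
print(np.load("ref.npy").round(3));print(np.load("L.npy")[:,1:4].round(3).tolist())
st("a");st("b")
S=bot.read_camera("scene")["pixels"];T=bot.read_camera("top")["pixels"]
cv2.imwrite("pics/r2.png",np.hstack([cv2.resize(S[180:240,325:400],(400,320),interpolation=cv2.INTER_CUBIC),cv2.resize(T[180:240,240:315],(400,320),interpolation=cv2.INTER_CUBIC)]))
E
```

```text
[[-1.163  0.386 -0.672]
 [ 0.114 -0.094 -0.017]]
[[-1.075, -0.355, -0.047], [-1.141, -0.336, -0.037], [-1.176, -0.334, -0.04], [-1.23, -0.288, -0.027], [-1.266, -0.269, -0.041], [-1.28, -0.226, -0.047], [-1.319, -0.114, -0.103], [-1.327, 0.016, -0.146], [-1.347, 0.125, -0.184]]
a [-1.439 -0.273  0.136] sd 0.019 [ 3.2 -7.5  1.6] turned 1.875 [0.5249 0.0369 0.069 ] q6eff 0.12
b [-1.42  -0.279  0.132] sd 0.033 [ 2.7 -7.5  1.2] turned 1.875 [0.5249 0.0369 0.069 ] q6eff 0.12
```

View pics/r2.png

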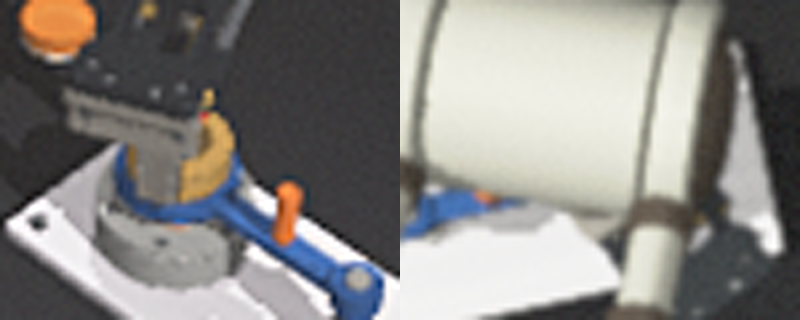

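```bash
python3 - <<'E'
from h import *
c=np.array([.5251,.0365]);f0,t0=np.load("ref.npy")
y=2.5-1.88
bot.set_gripper(.72);st("open",6)
bot.line_to([*c,.0689],rot(y));bot.hold(.1)
s=np.array([(bot.hold(.01),np.r_[bot.current_contact_force(),bot.current_ft_torque()])[1] for _ in range(25)]).mean(0)
np.save("ref.npy",[s[:3],s[3:]]);st("tare")
bot.set_gripper(0,8);st("grip8",6);bot.set_gripper(0,50);st("grip50")
for k in range(1,5):
    bot.line_to([*c,.0689],rot(y-.02*k));st(.02*k)
print(bot.current_clock())
E
```

```text
open [-0.136 -0.039 -0.003] sd 0.03 [ 1.  -0.4  0.7] turned 1.879 [0.5244 0.0382 0.0687] q6eff -0.01
tare [0.001 0.009 0.017] sd 0.018 [-0.1 -0.   0.1] turned 1.88 [0.5251 0.0365 0.0689] q6eff -0.0
grip8 [-0.021  0.045 -0.012] sd 0.04 [-0.6 -0.1  0.3] turned 1.88 [0.525  0.0365 0.0689] q6eff -0.008
grip50 [-0.035  0.071  0.01 ] sd 0.033 [-0.5 -0.1  0.7] turned 1.88 [0.5251 0.0365 0.0689] q6eff 0.015
0.02 [-0.115  0.099  0.194] sd 0.029 [-0.6 -0.6  0.5] turned 1.9 [0.5251 0.0365 0.0689] q6eff 0.199
0.04 [-0.179  0.169  0.204] sd 0.031 [-0.8 -0.8  0.6] turned 1.92 [0.5251 0.0364 0.0689] q6eff 0.206
0.06 [-0.256  0.204  0.225] sd 0.038 [-1.3 -0.9  1.3] turned 1.94 [0.525  0.0364 0.0689] q6eff 0.222
0.08 [-0.312  0.294  0.237] sd 0.019 [-1.5 -1.7  1.3] turned 1.96 [0.525  0.0364 0.0689] q6eff 0.238
43.2333
```

```bash
python3 - <<'E'
from h import *
c=np.array([.5251,.0365]);f0,t0=np.load("ref.npy")
zz=lambda th:.0689+.003*max(0,1.4-th)
def m(th,n=8):
    bot.line_to([*c,zz(th)],rot(2.5-th))
    s=np.array([(bot.hold(.01),np.r_[bot.current_ft_torque()[2]-t0[2],bot.current_effort()[5],bot.current_contact_force()-f0])[1] for _ in range(n)]).mean(0)
    print(round(th,2),s.round(3)); return s
for th in(1.8,1.6,1.4,1.2,1.1): m(th,4)
D=[(th,*m(th)[:2]) for th in np.arange(1.16,1.85,.06)]
D=np.array(D);np.save("D.npy",D)
for j in(1,2):
    r=least_squares(lambda p:p[0]+p[2]*np.maximum(0,D[2:,0]-p[1])-D[2:,j],[.05,1.36,.35]).x;print(r)
print(bot.current_clock(),bot.current_opening()*92)
E
```

```text
1.8 [ 0.269  0.188 -0.479 -0.624  0.923]
1.6 [ 0.132  0.081  0.859 -0.231 -0.954]
1.4 [ 0.014 -0.014  0.435  0.647  0.054]
1.2 [ 0.029 -0.025  1.439  3.314 -0.342]
1.1 [ 0.027 -0.06   1.599  4.106 -0.593]
1.16 [-7.200e-02  3.000e-03  1.661e+00  4.839e+00 -4.420e-01]
1.22 [-0.085 -0.039  1.466  4.897 -0.414]
1.28 [-0.073 -0.028  1.164  5.226 -0.491]
1.34 [-0.073 -0.035  1.369  4.68  -0.007]
1.4 [-0.083 -0.068  1.32   5.047  0.225]
1.46 [-0.1   -0.081  1.1    4.98   0.442]
1.52 [-0.079 -0.066  0.731  4.887  0.351]
1.58 [-0.122 -0.092  0.453  4.371  1.185]
1.64 [-0.158 -0.122 -0.56   4.551  1.646]
1.7 [-0.152 -0.142 -0.723  3.182  2.139]
1.76 [-0.14  -0.105 -1.686  3.389  2.593]
1.82 [-0.101 -0.066 -2.332  2.156  3.18 ]
[-0.04178959  1.03814648 -0.12912495]
[ 0.04684695  0.61801518 -0.13658857]
48.8083 53.01478826851812
```

```bash
python3 - <<'E'
from h import *
c=np.array([.5251,.0365]);f0,t0=np.load("ref.npy")
zz=lambda th:.0692+.003*max(0,1.4-th)
def mv(th): bot.line_to([*c,zz(th)],rot(2.5-th))
def m(th,n=7):
    for d in(.06,.04,.02,0): mv(th-d)
    s=np.array([(bot.hold(.01),np.r_[bot.current_ft_torque()[2]-t0[2],bot.current_effort()[5],bot.current_contact_force()-f0])[1] for _ in range(n)]).mean(0)
    print(round(th,2),s.round(3),round(bot.current_clock(),2)); return s[:2]
mv(1.15)
D=np.array([(th,*m(th)) for th in(1.26,1.4,1.5,1.6,1.7,1.8)])
for j in(1,2): 
    q=np.polyfit(D[2:,0],D[2:,j],1);print(q,"onset",(D[0,j]-q[1])/q[0],"onset@.05",(.05-q[1])/q[0])
E
```

```text
1.26 [-0.049 -0.027  0.871  4.81  -1.456] 50.68
1.4 [-0.016 -0.019  1.164  4.964 -2.268] 51.74
1.5 [-0.03  -0.019  1.743  4.565 -3.297] 52.8
1.6 [-1.900e-02 -1.000e-03  2.670e+00  4.052e+00 -6.514e+00] 53.86
1.7 [-1.200e-02  8.000e-03  2.612e+00  3.101e+00 -9.766e+00] 54.92
1.8 [ 1.0000e-02  2.7000e-02  1.5070e+00  9.2700e-01 -1.1952e+01] 55.98
[ 0.12742921 -0.22293644] onset 1.3672080770476338 onset@.05 2.141867216334573
[ 0.14538526 -0.23625498] onset 1.440462965675073 onset@.05 1.9689408727273556
```

```bash
python3 - <<'E'
from h import *
S=bot.read_camera("scene");k=S["pixels"][185:240,330:400]
r=cv2.imread("pics/r2.png")[:, :400]
cv2.imwrite("pics/r3.png",np.hstack([cv2.resize(S["pixels"][180:240,325:400],(400,320),interpolation=cv2.INTER_CUBIC),r]))
# projected px (in r2 crop coords) of ring bits for theta of red mark
for z in(.084,.087): 
  for a in np.arange(-3.14,3.14,.5236): print(z,round(a,2),((proj(S,[.525+.022*np.cos(a),.0372+.022*np.sin(a),z])[0]-[325,180])*5.33).round(0),end=';')
print(bot.current_opening()*92,bot.current_ee_pos(),bot.current_clock())
E
```

```text
0.084 -3.14 [209. 119.];0.084 -2.62 [192. 109.];0.084 -2.09 [171. 106.];0.084 -1.57 [151. 110.];0.084 -1.05 [137. 121.];0.084 -0.52 [134. 136.];0.084 0.0 [141. 151.];0.084 0.53 [158. 161.];0.084 1.05 [180. 165.];0.084 1.57 [201. 160.];0.084 2.1 [214. 148.];0.084 2.62 [217. 133.];0.087 -3.14 [210. 115.];0.087 -2.62 [193. 105.];0.087 -2.09 [171. 101.];0.087 -1.57 [151. 106.];0.087 -1.05 [137. 117.];0.087 -0.52 [134. 132.];0.087 0.0 [141. 147.];0.087 0.53 [159. 157.];0.087 1.05 [181. 161.];0.087 1.57 [201. 156.];0.087 2.1 [215. 144.];0.087 2.62 [218. 129.];52.73133468885483 [0.52483004 0.03639835 0.06899516] 56.025
```

View pics/r3.png

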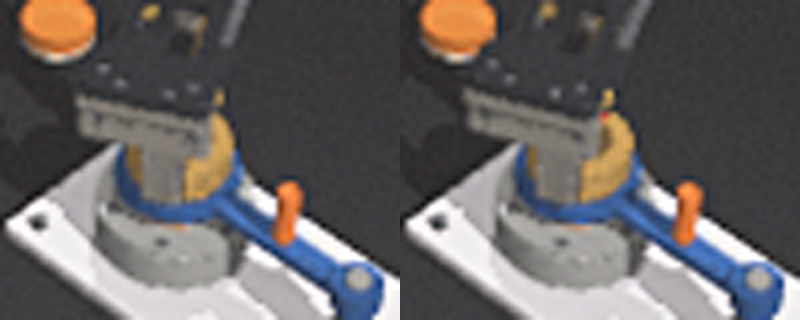

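```bash
python3 - <<'E'
from h import *
c=np.array([.5251,.0365]);y0=.7;z0=.0683
bot.set_gripper(.66);bot.line_to([*c,z0],rot(y0))
s=np.array([(bot.hold(.01),np.r_[bot.current_contact_force(),bot.current_ft_torque()])[1] for _ in range(15)]).mean(0)
f0,t0=s[:3],s[3:];np.save("ref.npy",[f0,t0])
bot.set_gripper(0,60)
def rd(n): return np.array([(bot.hold(.01),np.r_[bot.current_contact_force()-f0,bot.current_ft_torque()[2]-t0[2],bot.current_effort()[5]])[1] for _ in range(n)]).mean(0)
D=[(0,*rd(5))];print(bot.current_clock(),np.round(D,2))
th=0
while th<1.2:
    th+=.08;bot.line_to([*c,z0-.003*th],rot(y0-th))
    D.append((th,*rd(5)));print(np.round(D[-1],3))
    F=np.array(D)[:,3]
    if len(D)>3 and F[-1]-min(np.median(F[1:4]),np.median(F[-7:-2]))>3.2: break
    if abs(F[-1])>9: break
np.save("D2.npy",D);D=np.array(D)
r=least_squares(lambda p:p[0]+17.5*np.maximum(0,D[1:,0]-p[1])-D[1:,3],[1.,th-.18]).x
print("fit",r,bot.current_clock(),bot.current_ee_pos())
E
```

```text
57.0583 [[ 0.   -1.58 -0.93  1.38  0.03  0.02]]
[ 0.08  -3.402 -1.877  4.526 -0.237 -0.16 ]
[ 0.16  -3.864 -1.822  6.017 -0.077 -0.038]
[ 0.24  -3.965 -1.504  6.784 -0.051  0.011]
fit [ 1.76976908 -0.06890486] 57.9333 [0.52523021 0.03633194 0.06824077]
```

```bash
python3 - <<'E'
from h import *
c=np.array([.5251,.0365]);y0=.7-.24
bot.set_gripper(.66);bot.line_to([*c,.0682],rot(y0))
s=np.array([(bot.hold(.01),np.r_[bot.current_contact_force(),bot.current_ft_torque()])[1] for _ in range(12)]).mean(0)
np.save("ref.npy",[s[:3],s[3:]])
bot.set_gripper(0,50);st("grip",5)
for k in range(1,4):
    bot.line_to([*c,.0682],rot(y0-.02*k));st(.02*k,8)
S=bot.read_camera("scene");cv2.imwrite("pics/r4.png",cv2.resize(S["pixels"][180:240,325:400],(640,512),interpolation=cv2.INTER_CUBIC))
print(bot.current_clock())
E
```

```text
grip [-0.007  0.015  0.035] sd 0.013 [-0.2 -0.   0.1] turned 2.04 [0.525  0.0365 0.0682] q6eff 0.015
0.02 [-0.007  0.062  0.262] sd 0.027 [-0.6 -0.5  0.2] turned 2.059 [0.5251 0.0365 0.0682] q6eff 0.268
0.04 [-0.041  0.121  0.296] sd 0.02 [-0.9  0.   0.3] turned 2.08 [0.525  0.0365 0.0682] q6eff 0.299
0.06 [-0.08   0.192  0.311] sd 0.036 [-1.2 -0.   0.9] turned 2.1 [0.525  0.0365 0.0682] q6eff 0.301
59.9333
```

View pics/r4.png

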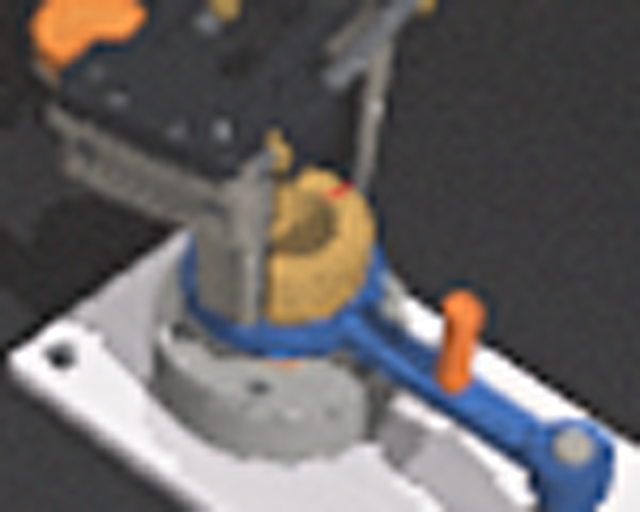

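```bash
python3 - <<'E'
from h import *
c=np.array([.5251,.0365]);y=.7-.24-.06
for k in range(1,8):
    bot.line_to([*c,.0682],rot(y+.02*k))
    if k%2: st(-.02*k,4)
bot.set_gripper(.7);bot.line_to([*c,.14],max_speed=.15);print(bot.current_clock())
bot.goto([.45,-.12,.25],rot(0))
T=bot.read_camera("top")["pixels"][170:240,225:320];S=bot.read_camera("scene")["pixels"][175:255,320:415]
cv2.imwrite("pics/end.png",np.hstack([cv2.resize(T,(400,295),interpolation=cv2.INTER_CUBIC),cv2.resize(S,(400,337),interpolation=cv2.INTER_CUBIC)[:295]]))
print(bot.current_clock(),(bot.current_contact_force()).round(1))
E
```

```text
-0.02 [-0.088  0.199 -0.141] sd 0.014 [-1.6 -0.5  1. ] turned 2.081 [0.5251 0.0365 0.0682] q6eff -0.142
-0.06 [-0.106  0.19  -0.141] sd 0.011 [-0.9 -0.5  0. ] turned 2.04 [0.5251 0.0365 0.0682] q6eff -0.149
-0.1 [-0.04   0.12  -0.095] sd 0.035 [-0.5 -0.6  0.3] turned 2.0 [0.5252 0.0365 0.0682] q6eff -0.126
-0.14 [-0.001 -0.01  -0.076] sd 0.005 [-0.2  0.2 -0.7] turned 1.96 [0.5252 0.0365 0.0682] q6eff -0.107
62.8167
63.75 [-1.1  0.1 -0.3]
```

View pics/end.png

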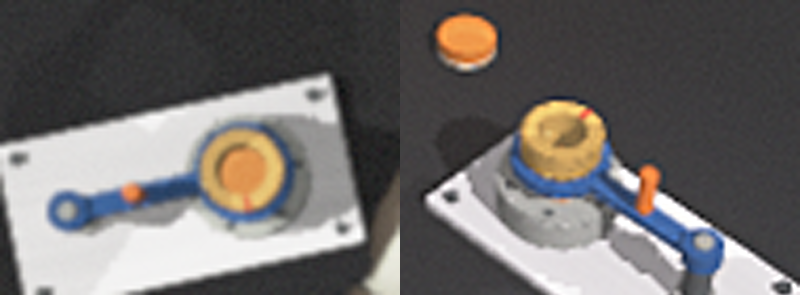

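```bash
python3 -c "
from workcell import bot
bot.job_done();print(bot.current_clock())"
```

```text
the job is handed in; nothing more can be done
the job is handed in; nothing more can be done
```

I seated the glass, swung the gate shut against its stop and screwed the ring down. I then let go and handed the job in shortly after 63.8 s. No verdict is reported, and the final ring force is an estimate, not a direct reading.

- **Glass:** I took the amber disc on the cork mat and set it into the recess. It met the floor at the expected height with about 7 N, with the gate still open.
- **Gate:** I gripped the post and pushed until it stopped, at about 6 N. The last picture shows it shut over the cell with the robot clear.
- **Ring, contact point:** It first met the glass after about 1.36 rad of turning, judged from the rise in vertical force.
- **Ring, final setting:** I turned it to about 2.1 rad, where the tightening torque was about 0.30 N m, then backed it off about 0.14 rad. I estimate 10–22 N on the glass, most likely around 17 N.

**Checks that disagreed:** After larger turning steps the torque reading came out with reversed sign, probably because the arm sprang back when it stopped. The ring may also have slipped in the jaws during one loosen-and-retighten test, where the tool was pulled down with 12 N. I therefore relied on small-step torque readings after re-gripping and on the ring's red mark. The two ways of working out the force (turning angle and torque) agree only within the range above.

**Not checked:** I made no separate check after the task that the bystanders were unmoved. I saw no sign of touching any of them.

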